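Fill a gift jar with aroma balls at the filling stand

ROBOT

A 6-joint arm with a two-finger parallel gripper is mounted at the origin on the work surface. World frame = base frame: x ahead of the robot, y to its left, z up, the work surface at z = 0. Lengths are in mm, angles in rad, forces in N, time in s.
With the tool pointing down it reaches from about 300 to 775 mm from the base axis. Payload 14.6 kg.
Tool frame: the origin (TCP) lies at the very end of the fingers, on their centre line; the grasp point (between the pads) lies 19 mm behind it; z points along the fingers, y is the line along which they close (so a half turn about z gives the same grasp; the last joint's range is limited). The gripper opens to 94 mm and grips with 3 to 60 N. Pads are 16 mm wide; open, the fingers measure 119 mm over their backs; the gripper's body (75 mm by 177 mm) begins 78 mm behind the grasp point.
Start: joints at [-1.172, 0.3, 1.521, -0, 1.321, -0.067], TCP at [247.018, -491.398, 205.446] pointing down, gripper open.
Joint ranges: [-3.03, 3.03], [-0.79, 2.21], [0.23, 2.52], [-1.04, 4.18], [0, 3.07], [-2.55, 2.55]. Speed limits (rad/s): [2.22, 2.22, 2.57, 3.14, 3.14, 3.14].

INTERFACE

Orientations are given as [roll, pitch, yaw] about the fixed x, y, z axes, in that order (R = Rz(yaw) Ry(pitch) Rx(roll)).
In Python, from cell import manip gives the robot as it stands.
- The arm moves only by the tool servo_tool, never from a script. Its argument "rows" is a list of rows, each a list of 7 numbers: the turn, a rotation vector about the world's x, y, z in degrees, then the shift along the world's x, y, z in mm, then the closure, from 0 (fully open) to 1 (shut). In form: [[rx, ry, rz, dx, dy, dz, fingers], ...]. A call has 1 to 20 rows; each row shifts and turns the commanded pose from where the row before left it; what a row does not reach is not made up. A row lasts 1/8 s, in which the tool goes at most 62.5 mm and 10.7 degrees, less where a joint would pass 70% of its speed; a pose out of reach is approached as far as the arm can. A call with a gripper value outside its range is refused whole. The fingers move at their own pace and stop on an object; "grip_force" is the grip in N (left out, the last holds). Time passes only in rows, so rows that do not move let the fingers close. It gives the time, the measured TCP pose, the force, the opening and the grip force at its end, in the units of the state.
- manip.read_state(): the state, without advancing time (a new reading comes with each control period).
- manip.camera(name): name is "scene" or "top"; returns the picture (420x560x3 uint8, red, green, blue); there is no depth.
- manip.camera_info(name): a dict with "fx", "fy", "cx", "cy" (pixels), "D" ([k1, k2, p1, p2, k3] as OpenCV has them; the pictures are not rectified), "position" and "rotation" of the camera in the world. Camera axes: x right, y down, z forward; pixel columns grow to the right and rows downward; lengths in mm; the calibration is good to about 2 mm. A picture is of the moment at which its call begins. camera_info takes no time and is no camera call.
- manip.sign_off(): hands the job in; it is judged then, once.
The state is a dict: "clock": time; "joints": joint angles; "qd": joint speeds; "effort": joint torques, N m; "eef_pos": TCP position; "eef_rot": TCP orientation; "wrist_force": force on the tool from outside, world axes, zero at the start; "moment": the same for the moment, N m; "finger_gap": finger opening in mm; "finger_force": force on a finger pad.
Only numpy, scipy, OpenCV 4.12 (cv2) and the standard library are available. Lean on these libraries where they do the work, as an engineer would, in place of code of your own. Each camera call takes 0.05 s, during which the arm holds its last target. There are 200 camera calls.

TASK

Fill the gift jar with aroma balls: with the gate of the filling stand shut, tip all five balls from the scoop into the funnel, then set the empty scoop down flat on the counter. Then pull the spring gate out by its upright post until the post stands level with the two small studs on the rails, so that all the balls drop into the glass jar below, and finish while still holding the gate there against its spring. Leave the jar and the other goods on the counter where they stand.

Things in the scene. Friction and masses are not known exactly. Their poses are not given: they have to be found in the camera images.
- stand: Filling stand, fixed. Origin on the counter below the funnel's axis; z up; -x is its front, the way the gate pulls out. Steel base plate 170 x 120 x 8 mm (x -70 to +100 mm); column and bracket at the back (x +65 to +100 mm, up to 150 mm high). Two rails run to the front at y = +-35 mm, each 10 mm wide, tops 98 mm above the counter, to x = -232 mm, on thin legs at the front end.
- funnel_rim (a point): Centre of the open mouth of the stand's round steel funnel, 158 mm above the counter; axes as stand. The rim is 158 mm across outside, about 150 inside; the funnel narrows at about 45 degrees to a 56 mm outlet 99 mm above the counter, closed below by the flat gate plate (top 97 mm above the counter).
- gate (a joint): How far the gate is pulled out, m: 0 = shut (a spring keeps it there), grows as it is pulled to the stand's -x; end stop 0.080. At 0.060 the post is level with the two studs (the mark) and the outlet is wholly open. The spring pulls back with about 2.4 N when shut, 6 N at the mark; let go, the gate shuts.
- gate_post (a point): Grip point on the axis of the gate's pull post, 138 mm above the counter; moves with the gate; axes as stand. The post is an upright round dark steel bar, 18 mm diameter, 97 to 157 mm above the counter, 140 mm in front of the funnel's axis when shut. Pinch it from above, any yaw.
- mark (a point): The mark: midway between the tops of two small brass studs on the rails (each 8 mm diameter, 10 mm tall, tops 108 mm above the counter, 35 mm either side), 200 mm in front of the funnel's axis; axes as stand. The gate is at the mark when the post's axis lies in the line between the studs.
- jar: Loose open glass jar, 68 mm outside diameter, 60 mm inside, 76 mm tall, standing under the outlet on the stand's 8 mm base plate. Origin: centre of its underside; z up.
- scoop: Loose aluminium counter scoop, about 180 g: a trough 113 mm long, 68 mm wide, walls 36 mm high. Origin on the underside, 55 mm behind the lip; x points to the open lip, z up. The flat floor, 3 mm thick, runs from x = -55 to +15 mm.
- scoop_grip (a point): Point in the middle of the scoop's wooden bar handle, at x = -8 mm, 70 mm above its underside; axes as scoop. The bar lies along x above the trough: 14 mm thick (y), 16 mm tall, 62 to 78 mm above the underside, x from -58 to +34 mm, carried by a post at the rear, free at the front. Pinch it from above across y.
- scoop_lip (a point): Middle of the scoop's lip, x = +55 mm, 18 mm above its underside; axes as scoop. A ramp rises to it at 20 degrees from the floor at x = +15 mm; no wall at this end: balls begin to roll out when the scoop is tipped lip-down by over 20 degrees, and all leave by about 55.
- ball0_center (a point): Centre of a terracotta-coloured ceramic aroma ball, 18 mm diameter, 10 g; it starts in the scoop.
- ball1_center (a point): Centre of a terracotta-coloured ceramic aroma ball, 18 mm diameter, 10 g; it starts in the scoop.
- ball2_center (a point): Centre of a terracotta-coloured ceramic aroma ball, 18 mm diameter, 10 g; it starts in the scoop.
- ball3_center (a point): Centre of a terracotta-coloured ceramic aroma ball, 18 mm diameter, 10 g; it starts in the scoop.
- ball4_center (a point): Centre of a terracotta-coloured ceramic aroma ball, 18 mm diameter, 10 g; it starts in the scoop.
- candle_a: Bystander: black candle jar with wooden lid, 74 mm diameter, 82 mm tall; origin under its centre.
- candle_b: Bystander: another like candle_a.
- candle_c: Bystander: another like candle_a.
- dropper: Bystander: amber bottle with black cap, 32 mm diameter, 85 mm tall; origin under its centre.
- tin: Bystander: shallow metal tin, 64 mm diameter, 35 mm tall; origin under its centre.

How it is judged:
By the outcome, as a careful person would: the job done as asked, in the order asked, and still so for the second after the job is handed in, while the arm keeps its last pose, push and grip.
It also fails if it takes over 72 s, if anything falls off the work surface, if the arm or the gripper's body presses on something with over 40 N, if the wrist force passes 120 N, or if a joint passes its speed limit or range.

## Working session

There is one attempt and no reset: what is moved stays moved. The work goes in short steps, Python scripts to look and compute and a tool call to move; the robot and the scene stay as the last step left them, time stands still between calls to the robot, and variables do not carry over. Pictures are saved under pics/ and viewed, at most 10 in all, crops included, and the job is handed in when it is done.

Besides the shell and the picture viewer there is one more tool, called after "Call:" by a JSON object that holds its "op" and its "data", one argument or row to a line. servo_tool: Moves the arm, as the interface text tells. Its arguments: {"type":"object","properties":{"rows":{"type":"array","items":{"type":"array","items":{"type":"number"}}},"grip_force":{"type":"number"}},"required":["rows"]}

```bash
mkdir -p pics; ls; python3 - <<'E'
from cell import manip
import cv2
for n in("scene","top"):
    cv2.imwrite(f"pics/{n}0.png",manip.camera(n)[:,:,::-1]); print(manip.camera_info(n))
s=manip.read_state();print(s)
E
```

```text
pics
{'fx': 522.3014367425728, 'fy': 522.3014367425728, 'cx': 281.0705080168376, 'cy': 213.44460327253904, 'D': array([0.04084056, 0.        , 0.        , 0.        , 0.        ]), 'position': array([1379.41864336, -274.38889657,  973.38932369]), 'rotation': array([-2.35048038, -0.01526476,  1.23374148])}
{'fx': 445.32658681020433, 'fy': 445.32658681020433, 'cx': 273.9527796549808, 'cy': 210.41898413445534, 'D': array([-0.14010737,  0.        ,  0.        ,  0.        ,  0.        ]), 'position': array([ 293.08162235,   41.97649092, 1282.24025938]), 'rotation': array([-2.95263853,  0.00706195, -1.57753208])}
{'clock': 0.1, 'joints': array([-1.17159781e+00,  3.00402621e-01,  1.52152713e+00, -3.81979929e-05,
        1.32068400e+00, -6.65794474e-02]), 'qd': array([-0.00102811, -0.00199889, -0.00086558, -0.00043883, -0.00067111,
       -0.00016349]), 'effort': array([ 1.66939495e-03, -5.32645583e+01, -3.53282475e+01,  7.10466108e-02,
        2.35264044e-02, -5.97679286e-05]), 'eef_pos': array([ 246.92160121, -491.19292623,  204.94671091]), 'eef_rot': array([-3.14057136e+00, -3.10158124e-05,  4.65787418e-01]), 'wrist_force': array([0.48468427, 0.00177324, 0.37802584]), 'moment': array([-0.02574102,  0.03485989, -0.03572431]), 'finger_force': 0.0, 'finger_gap': 94.05213009277571}
```

View pics/scene0.png

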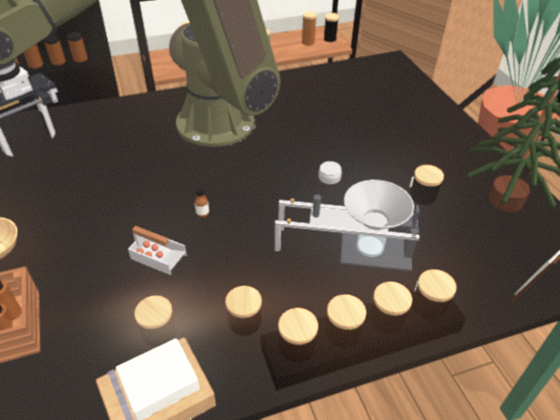

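View pics/top0.png

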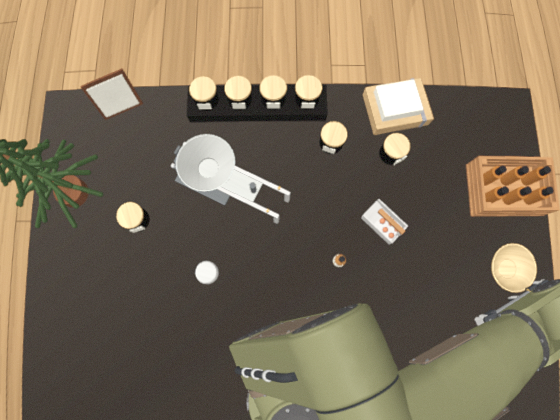

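The scene view shows the scoop near (157,250) with its lip toward the lower left or right, and the stand funnel at (378,207). In the top view the scoop is at (385,221), the funnel at (206,163), the post at (253,187), and the rail ends at (287,196) and (276,218).

```bash
python3 - <<'E'
import cv2,numpy as np
t=cv2.imread("pics/top0.png");s=cv2.imread("pics/scene0.png")
def c(i,x,y,w,h,k):return cv2.resize(i[y:y+h,x:x+w],None,fx=k,fy=k,interpolation=cv2.INTER_CUBIC)
o=np.zeros((600,800,3),np.uint8)
a=c(t,165,125,133,100,3);o[:300,:399]=a       # top stand
o[:300,400:800]=c(t,355,193,66,50,6)[:300,:400] if False else cv2.resize(t[193:243,352:419][:, :66],(400,300),interpolation=cv2.INTER_CUBIC)
o[300:,:400]=cv2.resize(s[165:285,270:430],(400,300),interpolation=cv2.INTER_CUBIC)
o[300:,400:]=cv2.resize(s[222:276,122:194],(400,300),interpolation=cv2.INTER_CUBIC)
cv2.imwrite("pics/crop1.png",o)
E
```

```text
(no output)
```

View pics/crop1.png

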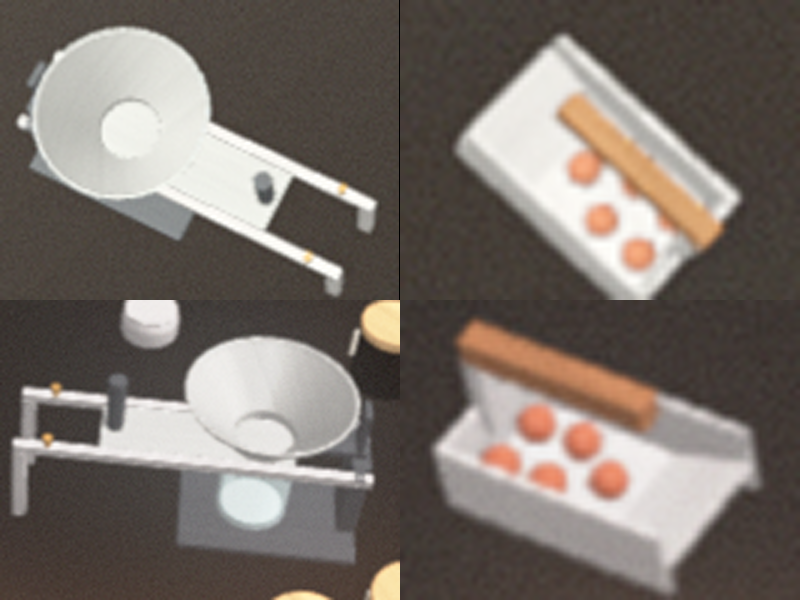

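Top crop, full-image pixels: post top (253,184.7), studs (279,187.3) and (267.3,210.3), rim centre (205.7,162.3), bar front end (379.6,210.5), bar rear end (403.7,232.3). I also read matching points in the scene view. Next I fit the poses.

```bash
cat > h.py <<'E'
from cell import manip
import cv2,numpy as np
from scipy.spatial.transform import Rotation as R
from scipy.optimize import least_squares
I={n:manip.camera_info(n) for n in("top","scene")}
def proj(n,P):
    i=I[n];Rc=R.from_euler('xyz',i['rotation']).as_matrix().T
    K=np.array([[i['fx'],0,i['cx']],[0,i['fy'],i['cy']],[0,0,1]])
    return cv2.projectPoints(np.atleast_2d(P).astype(float),cv2.Rodrigues(Rc)[0],-Rc@i['position'],K,i['D'])[0][:,0]
def world(p,L):
    c,s=np.cos(p[2]),np.sin(p[2]);L=np.atleast_2d(L)
    return np.c_[p[0]+c*L[:,0]-s*L[:,1],p[1]+s*L[:,0]+c*L[:,1],L[:,2]]
def fit(obs,names=("top","scene")):
    obs=[o for o in obs if o[0] in names]
    f=lambda p:np.concatenate([proj(n,world(p,l))[0]-uv for n,l,uv in obs])
    b=min((least_squares(f,[500,0,y],x_scale=[100,100,1],loss='soft_l1') for y in np.arange(-3,3,.8)),key=lambda r:r.cost)
    return b.x,f(b.x).reshape(-1,2).round(1)
E
python3 - <<'E'
from h import *
st=[("top",(-140,0,157),(253,184.7)),("top",(0,0,158),(205.7,162.3)),("scene",(-140,0,157),(317.2,196.2)),("scene",(0,0,158),(378.8,204.2))]
for n,a,b in(("top",(279,187.3),(267.3,210.3)),("scene",(292.4,199),(288.8,219.8))):
    st+= [(n,(-200,35,108),b if n=="top" else a),(n,(-200,-35,108),a if n=="top" else b)]
sw=[(n,(l[0],-l[1],l[2]),u) for n,l,u in st]
sc=[("top",(34,0,78),(379.6,210.5)),("top",(-58,0,78),(403.7,232.3)),("scene",(34,0,78),(166.6,239.5)),("scene",(-58,0,78),(134.2,227.8)),
("top",(55,-34,36),(378.9,199)),("top",(55,34,36),(361.6,217.5)),("top",(-58,-34,36),(408.1,225.8)),("scene",(55,-34,36),(168.8,266.1)),("scene",(55,34,36),(185.4,245.4))]
for nm in(("top","scene"),("top",),("scene",)):
    for d in(st,sw,sc):
        p,r=fit(d,nm);print(nm,p.round(2),r.tolist())
p,_=fit(sc);print(world(p,(-8,0,70)))
# bystanders (ground-ish): top-view pixels of object tops -> world
def back(n,uv,z): return least_squares(lambda q:proj(n,(q[0],q[1],z))[0]-uv,[500,0]).x.round()
for nm,uv,z in(("tin",(206,271),35),("dropper",(340,259),85),("cA",(397,146),82),("cB",(334,134),82),("cC",(130,214),82)):print(nm,back("top",uv,z))
E
```

```text
('top', 'scene') [642.71 229.91   1.09] [[-1.2, -0.4], [-0.7, -1.3], [-0.8, 0.5], [-1.0, -1.2], [-0.8, -0.4], [-0.6, 0.0], [-0.6, 0.2], [-0.8, -0.4]]
('top', 'scene') [640.36 230.99   1.11] [[-1.1, -0.6], [-1.2, -0.5], [-0.9, 0.7], [-1.1, -2.0], [11.2, -23.8], [-11.8, 22.0], [-4.2, 21.1], [2.6, -20.1]]
('top', 'scene') [ 500.97 -265.58    0.79] [[-0.9, -1.4], [-0.5, -0.4], [-0.4, -0.4], [-0.9, -1.3], [-1.1, -0.4], [0.5, -2.2], [-1.3, -0.3], [-0.8, -2.0], [-1.2, -1.0]]
('top',) [639.59 228.49   1.1 ] [[-0.3, 0.1], [-0.2, -0.2], [0.4, -0.1], [0.2, 0.2]]
('top',) [638.4  228.25   1.12] [[0.2, -0.2], [-0.2, 0.2], [12.3, -23.6], [-10.5, 22.3]]
('top',) [ 498.22 -267.7     0.82] [[-0.3, -0.2], [0.6, 0.2], [-0.8, 0.6], [1.2, -0.8], [-0.4, 0.1]]
('scene',) [645.82 230.43  -5.21] [[-0.0, 0.7], [-0.2, -0.4], [0.4, 0.2], [-0.2, -0.4]]
('scene',) [644.99 231.12   1.08] [[0.1, 0.6], [-0.1, -0.7], [-3.6, 20.3], [4.1, -20.7]]
('scene',) [ 505.29 -264.4     0.79] [[0.5, 0.8], [-0.1, -0.2], [0.0, -0.7], [-0.4, 0.2]]
[[ 495.3600118  -271.27769796   70.        ]]
tin [361. 240.]
dropper [ 388. -128.]
cA [ 707. -304.]
cB [ 743. -124.]
cC [516. 450.]
```

The fits agree to about 2 mm. The stand is at (642.5, 229.7) with yaw 1.09. The scoop is at (501, -266) with yaw 0.80, and its grip is at (495, -271, 70). Now I go to the grip.

Call:
{"op": "servo_tool", "data": {
  "rows": [
    [0, 0, 2.4, 31, 27.5, 0, 0],
    [0, 0, 2.4, 31, 27.5, 0, 0],
    [0, 0, 2.4, 31, 27.5, 0, 0],
    [0, 0, 2.4, 31, 27.5, 0, 0],
    [0, 0, 2.4, 31, 27.5, 0, 0],
    [0, 0, 2.4, 31, 27.5, 0, 0],
    [0, 0, 2.4, 31, 27.5, 0, 0],
    [0, 0, 2.3, 31.5, 27.5, 0, 0],
    [0, 0, 0, 0, 0, -25, 0],
    [0, 0, 0, 0, 0, -25, 0],
    [0, 0, 0, 0, 0, -25, 0],
    [0, 0, 0, 0, 0, -25, 0],
    [0, 0, 0, 0, 0, 0, 0],
    [0, 0, 0, 0, 0, 0, 0]
  ],
  "grip_force": 50
}}

```text
clock: 1.85
eef_pos: [495.8, -271.6, 106.4]
eef_rot: [3.141, -0.0, 0.799]
wrist_force: [-0.1, 0.3, 0.5]
finger_gap: 94.2
finger_force: 0.0
```

```bash
python3 - <<'E'
from h import *
cv2.imwrite("pics/s1.png",cv2.resize(manip.camera("scene")[180:300,80:240],(640,480))[:,:,::-1])
E
```

```text
(no output)
```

View pics/s1.png

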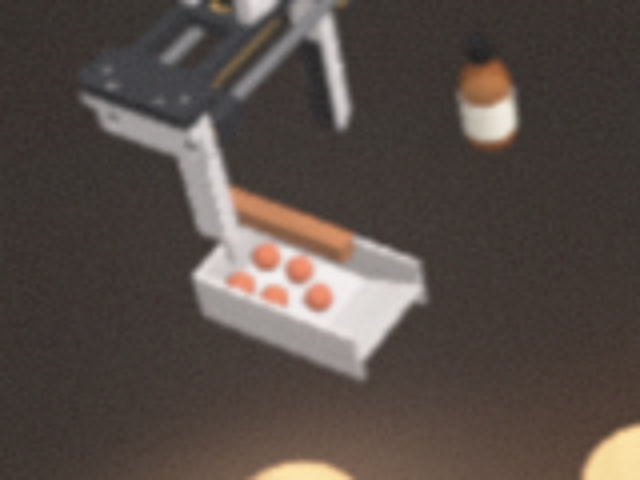

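The fingers straddle the bar, at picture positions (230,250) and (340,125), and all five balls are in the trough. I descend and grip.

Call:
{"op": "servo_tool", "data": {
  "rows": [
    [0, 0, 0, 0, 0, -20, 0],
    [0, 0, 0, 0, 0, -20, 0],
    [0, 0, 0, 0, 0, -15, 0],
    [0, 0, 0, 0, 0, 0, 0.5],
    [0, 0, 0, 0, 0, 0, 0.7],
    [0, 0, 0, 0, 0, 0, 1],
    [0, 0, 0, 0, 0, 0, 1],
    [0, 0, 0, 0, 0, 0, 1],
    [0, 0, 0, 0, 0, 0, 1],
    [0, 0, 0, 0, 0, 0, 1]
  ],
  "grip_force": 50
}}

```text
clock: 3.15
eef_pos: [495.5, -271.4, 50.4]
eef_rot: [-3.142, -0.0, 0.799]
wrist_force: [-0.5, 0.8, 0.8]
finger_gap: 27.4
finger_force: 0.0
```

Call:
{"op": "servo_tool", "data": {
  "rows": [
    [0, 0, 0, 0, 0, 0, 1],
    [0, 0, 0, 0, 0, 0, 1],
    [0, 0, 0, 0, 0, 0, 1],
    [0, 0, 0, 0, 0, 0, 1],
    [0, 0, 0, 0, 0, 5, 1],
    [0, 0, 0, 0, 0, 10, 1],
    [0, 0, 0, 0, 0, 15, 1],
    [0, 0, 0, 0, 0, 15, 1],
    [0, 0, 0, 0, 0, 10, 1],
    [0, 0, 0, 0, 0, 5, 1]
  ]
}}

```text
clock: 4.4
eef_pos: [495.7, -271.5, 111.3]
eef_rot: [3.141, -0.0, 0.799]
wrist_force: [0.2, -0.1, -2.0]
finger_gap: 13.4
finger_force: 50.0
```

Call:
{"op": "servo_tool", "data": {
  "rows": [
    [0, 0, 0, 0, 0, 12, 1],
    [0, 0, 0, 0, 0, 25, 1],
    [0, 0, 0, 0, 0, 30, 1],
    [0, 0, 0, 0, 0, 30, 1],
    [0, 0, 0, 0, 0, 22, 1],
    [0, 0, 0, 0, 0, 9, 1],
    [0, 0, 1.65, 2.4, 7.5, 0, 1],
    [0, 0, 3.3, 4.7, 15.1, 0, 1],
    [0, 0, 5, 7.1, 22.6, 0, 1],
    [0, 0, 5, 7.1, 22.6, 0, 1],
    [0, 0, 5, 7.1, 22.6, 0, 1],
    [0, 0, 5, 7.1, 22.6, 0, 1],
    [0, 0, 5, 7.1, 22.6, 0, 1],
    [0, 0, 5, 7.1, 22.6, 0, 1],
    [0, 0, 5, 7.1, 22.6, 0, 1],
    [0, 0, 5, 7.1, 22.6, 0, 1],
    [0, 0, 5, 7.1, 22.6, 0, 1],
    [0, 0, 5, 7.1, 22.6, 0, 1],
    [0, 0, 5, 7.1, 22.6, 0, 1],
    [0, 0, 5, 7.1, 22.6, 0, 1]
  ]
}}

```text
clock: 6.9
eef_pos: [587.5, 24.3, 237.5]
eef_rot: [-3.14, -0.001, 1.939]
wrist_force: [-0.1, -0.3, -1.4]
finger_gap: 13.7
finger_force: 50.0
```

Call:
{"op": "servo_tool", "data": {
  "rows": [
    [0, 0, 5, 7.1, 22.6, 0, 1],
    [0, 0, 5, 7.1, 22.6, 0, 1],
    [0, 0, 5, 7.1, 22.6, 0, 1],
    [0, 0, 5, 7.1, 22.6, 0, 1],
    [0, 0, 5, 7.1, 22.6, 0, 1],
    [0, 0, 5, 7.1, 22.6, 0, 1],
    [0, 0, 4.8, 7, 22.6, 0, 1],
    [0, 0, 4.5, 7, 22.6, 0, 1],
    [0, 0, 3.3, 4.7, 15, 0, 1],
    [0, 0, 1.6, 2.4, 7.5, 0, 1],
    [0, 0, 0, 0, 0, 0, 1],
    [0, 0, 0, 0, 0, 0, 1]
  ]
}}

```text
clock: 8.4
eef_pos: [651.4, 225.3, 238.3]
eef_rot: [-3.141, -0.0, 2.704]
wrist_force: [0.1, -0.3, -2.6]
finger_gap: 13.6
finger_force: 50.0
```

```bash
python3 - <<'E'
from h import *
a=cv2.resize(manip.camera("scene")[100:280,270:470],(400,360));b=cv2.resize(manip.camera("top")[90:250,120:300],(400,360))
cv2.imwrite("pics/s2.png",np.hstack([a,b])[:,:,::-1]);print(manip.read_state()['joints'].round(2))
E
```

```text
[ 0.28  0.61  1.   -0.    1.53 -0.85]
```

View pics/s2.png

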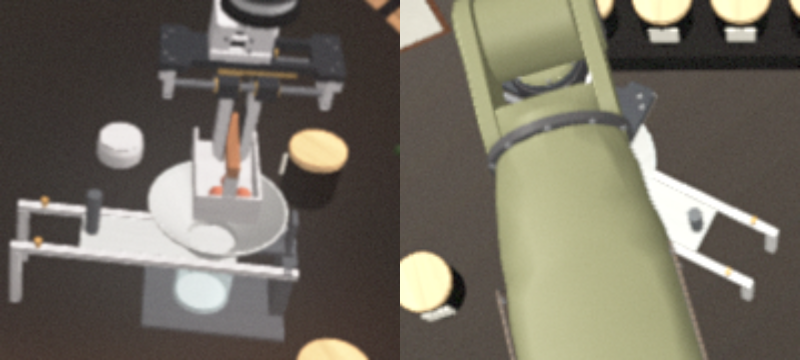

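The scoop is level over the funnel with its rear at scene-crop (225,205), and the arm is well placed. I tip slowly about the grip.

Call:
{"op": "servo_tool", "data": {
  "rows": [
    [-0.7, -1.6, 0, 0.5, -0.2, 0.1, 1],
    [-1.5, -3.2, 0, 1, -0.4, 0.1, 1],
    [-1.5, -3.2, 0, 1, -0.4, 0.2, 1],
    [-1.5, -3.2, 0, 1, -0.4, 0.3, 1],
    [-1.5, -3.2, 0, 1, -0.4, 0.4, 1],
    [-1.5, -3.2, 0, 1, -0.4, 0.4, 1],
    [-1.5, -3.2, 0, 1, -0.4, 0.5, 1],
    [-1.5, -3.2, 0, 1, -0.4, 0.5, 1],
    [-1.5, -3.2, 0, 1, -0.4, 0.6, 1],
    [-1.5, -3.2, 0, 1, -0.4, 0.6, 1]
  ]
}}

```text
clock: 9.75
eef_pos: [660.8, 222.0, 242.6]
eef_rot: [3.14, 0.589, 2.704]
wrist_force: [0.2, 0.0, -1.8]
finger_gap: 13.4
finger_force: 50.0
```

Call:
{"op": "servo_tool", "data": {
  "rows": [
    [-1.5, -3.2, 0, 0.8, -0.4, 0.7, 1],
    [-1.5, -3.2, 0, 0.8, -0.4, 0.7, 1],
    [-1.5, -3.2, 0, 0.8, -0.4, 0.7, 1],
    [-1.5, -3.2, 0, 0.8, -0.4, 0.8, 1],
    [-1.5, -3.2, 0, 0.7, -0.4, 0.8, 1],
    [-1.5, -3.2, 0, 0.7, -0.4, 0.8, 1],
    [-1.5, -3.2, 0, 0.6, -0.3, 0.9, 1],
    [-1.5, -3.2, 0, 0.6, -0.3, 0.9, 1],
    [-1.5, -3.2, 0, 0.5, -0.3, 1, 1],
    [0, 0, 0, 0, 0, 0, 1],
    [0, 0, 0, 0, 0, 0, 1],
    [0, 0, 0, 0, 0, 0, 1],
    [0, 0, 0, 0, 0, 0, 1],
    [0, 0, 0, 0, 0, 0, 1],
    [0, 0, 0, 0, 0, 0, 1]
  ]
}}

```text
clock: 11.62
eef_pos: [685.1, 227.2, 297.2]
eef_rot: [-3.139, 0.98, 2.705]
wrist_force: [0.1, -0.5, -1.2]
finger_gap: 13.4
finger_force: 50.0
```

```bash
python3 - <<'E'
from h import *
s=manip.camera("scene")
cv2.imwrite("pics/s3.png",cv2.resize(s[100:280,270:470],(666,600),interpolation=cv2.INTER_CUBIC)[:,:,::-1]);
st=manip.read_state();print(st['joints'].round(2));t=R.from_euler('xyz',st['eef_rot']).as_matrix()[:,2];print(t,np.degrees(np.arccos(-t[2])))
E
```

```text
[ 0.53  0.39  1.47 -1.04  0.92 -0.09]
[ 0.75130009 -0.35408054 -0.5569337 ] 56.15599308694306
```

View pics/s3.png

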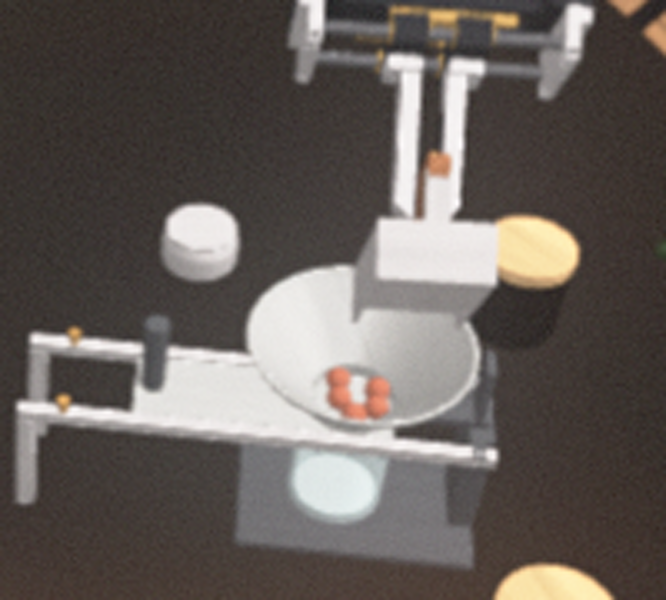

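All five balls lie at the funnel outlet, around picture (358,395), and the scoop is empty. I level it and carry it back.

Call:
{"op": "servo_tool", "data": {
  "rows": [
    [0, 0, 0, 0, 0, 10, 1],
    [1.5, 3.2, 0, -2, 0, 0, 1],
    [1.5, 3.2, 0, -2, 0, 0, 1],
    [1.5, 3.2, 0, -2, 0, 0, 1],
    [1.5, 3.2, 0, -2, 0, 0, 1],
    [1.5, 3.2, 0, -2, 0, 0, 1],
    [1.5, 3.2, 0, -2, 0, 0, 1],
    [1.5, 3.2, 0, -2, 0, 0, 1],
    [1.5, 3.2, 0, -2, 0, 0, 1],
    [1.5, 3.2, 0, -2, 0, 0, 1],
    [1.5, 3.2, 0, -2, 0, 0, 1],
    [1.5, 3.2, 0, -2, 0, 0, 1],
    [1.5, 3.2, 0, -2, 0, 0, 1],
    [1.5, 3.2, 0, -2, 0, 0, 1],
    [1.5, 3.2, 0, -2, 0, 0, 1],
    [1.5, 3.2, 0, -2, 0, 0, 1],
    [1.4, 3, 0, -2, 0, 0, 1],
    [0, 0, 0, 0, 0, 0, 1],
    [0, 0, 0, 0, 0, 0, 1]
  ]
}}

```text
clock: 14.05
eef_pos: [653.1, 227.3, 307.6]
eef_rot: [-3.14, -0.001, 2.704]
wrist_force: [-0.1, 1.2, -1.1]
finger_gap: 13.5
finger_force: 50.0
```

Call:
{"op": "servo_tool", "data": {
  "rows": [
    [0, 0, -3, -4.4, -13.8, 0, 1],
    [0, 0, -6, -8.8, -27.7, 0, 1],
    [0, 0, -6, -8.8, -27.7, 0, 1],
    [0, 0, -6, -8.8, -27.7, 0, 1],
    [0, 0, -6, -8.8, -27.7, 0, 1],
    [0, 0, -6, -8.8, -27.7, 0, 1],
    [0, 0, -6, -8.8, -27.7, 0, 1],
    [0, 0, -6, -8.8, -27.7, 0, 1],
    [0, 0, -6, -8.8, -27.7, 0, 1],
    [0, 0, -6, -8.8, -27.7, 0, 1],
    [0, 0, -6, -8.8, -27.7, 0, 1],
    [0, 0, -6, -8.8, -27.7, -20, 1],
    [0, 0, -6, -8.8, -27.7, -20, 1],
    [0, 0, -6, -8.8, -27.7, -20, 1],
    [0, 0, -6, -8.8, -27.7, -20, 1],
    [0, 0, -6, -8.8, -27.7, -20, 1],
    [0, 0, -6, -8.8, -27.7, -20, 1],
    [0, 0, -6, -8.8, -27.7, -20, 1],
    [0, 0, -4, -4.4, -13.6, -20, 1]
  ]
}}

```text
clock: 16.42
eef_pos: [494.3, -272.1, 147.1]
eef_rot: [-3.142, -0.003, 0.799]
wrist_force: [0.9, -0.3, -1.5]
finger_gap: 13.7
finger_force: 50.0
```

Call:
{"op": "servo_tool", "data": {
  "rows": [
    [0, 0, 0, 0, 0, -20, 1],
    [0, 0, 0, 0, 0, -20, 1],
    [0, 0, 0, 0, 0, -20, 1],
    [0, 0, 0, 0, 0, -15, 1],
    [0, 0, 0, 0, 0, -10, 1],
    [0, 0, 0, 0, 0, -5, 1],
    [0, 0, 0, 0, 0, 0, 1],
    [0, 0, 0, 0, 0, 0, 1]
  ]
}}

```text
clock: 17.42
eef_pos: [495.0, -271.3, 57.8]
eef_rot: [-3.141, -0.003, 0.802]
wrist_force: [-0.4, 0.0, -2.2]
finger_gap: 13.5
finger_force: 50.0
```

Call:
{"op": "servo_tool", "data": {
  "rows": [
    [0, 0, 0, 0, 0, -3, 1],
    [0, 0, 0, 0, 0, -2, 1],
    [0, 0, 0, 0, 0, -1, 1],
    [0, 0, 0, 0, 0, -0.8, 1],
    [0, 0, 0, 0, 0, 0, 1],
    [0, 0, 0, 0, 0, 0, 1]
  ]
}}

```text
clock: 18.18
eef_pos: [494.7, -271.1, 50.5]
eef_rot: [-3.14, -0.003, 0.802]
wrist_force: [-0.4, -0.6, -1.8]
finger_gap: 13.9
finger_force: 50.0
```

Call:
{"op": "servo_tool", "data": {
  "rows": [
    [0, 0, 0, 0, 0, -0.5, 1],
    [0, 0, 0, 0, 0, -0.5, 1],
    [0, 0, 0, 0, 0, 0, 1],
    [0, 0, 0, 0, 0, 0, 1]
  ]
}}

```text
clock: 18.68
eef_pos: [495.1, -271.2, 49.9]
eef_rot: [-3.141, -0.003, 0.802]
wrist_force: [1.6, 1.0, 5.6]
finger_gap: 13.6
finger_force: 50.0
```

The scoop is on the counter. I release it and lift clear.

Call:
{"op": "servo_tool", "data": {
  "rows": [
    [0, 0, 0, 0, 0, 0, 0.7],
    [0, 0, 0, 0, 0, 0, 0.5],
    [0, 0, 0, 0, 0, 0, 0.3],
    [0, 0, 0, 0, 0, 0, 0.3],
    [0, 0, 0, 0, 0, 10, 0.3],
    [0, 0, 0, 0, 0, 20, 0.3],
    [0, 0, 0, 0, 0, 30, 0.3],
    [0, 0, 0, 0, 0, 40, 0.3],
    [0, 0, 0, 0, 0, 40, 0.3],
    [0, 0, 0, 0, 0, 30, 0.3],
    [0, 0, 2.6, 13, 60, 0, 0.3],
    [0, 0, 2.6, 13, 60, 0, 0.3],
    [0, 0, 2.6, 14, 60, 0, 0.3],
    [0, 0, 2.6, 14, 60, 0, 0.3],
    [0, 0, 2.6, 14, 60, 0, 0.3],
    [0, 0, 2.6, 14, 45, 0, 0.3],
    [0, 0, 0.9, 1, 32, 0, 0.3],
    [0, 0, 0, 0, 0, 0, 0.3]
  ]
}}

```text
clock: 20.92
eef_pos: [577.5, 107.7, 219.9]
eef_rot: [-3.14, -0.003, 1.092]
wrist_force: [-0.2, -0.1, 0.3]
finger_gap: 65.6
finger_force: 0.0
```

```bash
python3 - <<'E'
from h import *
s=manip.camera("scene");print(manip.read_state()['finger_gap'],manip.read_state()['eef_pos'],manip.read_state()['eef_rot'])
cv2.imwrite("pics/s4.png",cv2.resize(s[100:300,110:430],(800,500),interpolation=cv2.INTER_CUBIC)[:,:,::-1])
E
```

```text
66.00715573111852 [577.58368692 106.35391185 219.92303687] [-3.14005562e+00 -2.96001129e-03  1.09084101e+00]
```

View pics/s4.png

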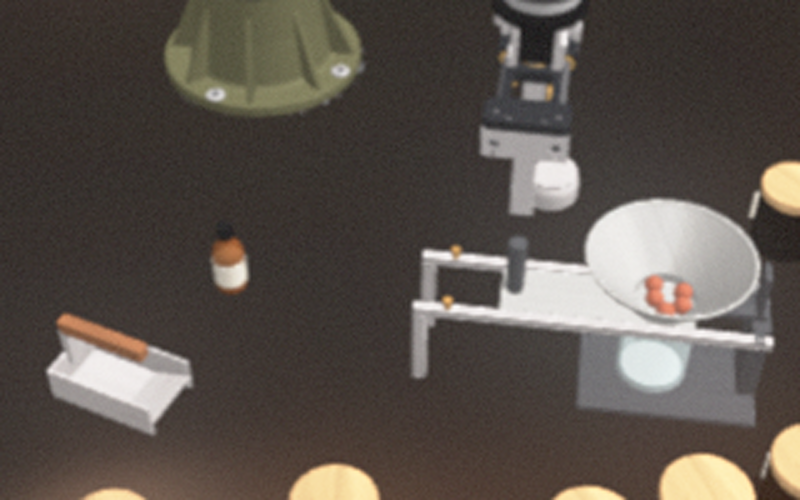

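The scoop sits empty and flat, and the five balls are still in the funnel. The fingers are above the post at picture (517,250). I descend and pinch it.

Call:
{"op": "servo_tool", "data": {
  "rows": [
    [0, 0, 0, 0, 0, -20, 0.3],
    [0, 0, 0, 0, 0, -20, 0.3],
    [0, 0, 0, 0, 0, -20, 0.3],
    [0, 0, 0, 0, 0, -20, 0.3],
    [0, 0, 0, 0, 0, -13, 0.3],
    [0, 0, 0, 0, 0, -8, 0.3],
    [0, 0, 0, 0, 0, 0, 1],
    [0, 0, 0, 0, 0, 0, 1],
    [0, 0, 0, 0, 0, 0, 1],
    [0, 0, 0, 0, 0, 0, 1],
    [0, 0, 0, 0, 0, 0, 1],
    [0, 0, 0, 0, 0, 0, 1],
    [0, 0, 0, 0, 0, 0, 1],
    [0, 0, 0, 0, 0, 0, 1]
  ],
  "grip_force": 50
}}

```text
clock: 22.72
eef_pos: [579.0, 105.3, 118.7]
eef_rot: [3.14, -0.004, 1.089]
wrist_force: [11.0, -3.8, -3.9]
finger_gap: 17.0
finger_force: 50.0
```

Call:
{"op": "servo_tool", "data": {
  "rows": [
    [0, 0, 0, 1.2, -0.6, 0, 1],
    [0, 0, 0, 0, 0, 0, 1],
    [0, 0, 0, -2.3, -4.4, 0, 1],
    [0, 0, 0, -2.3, -4.4, 0, 1],
    [0, 0, 0, -2.3, -4.4, 0, 1],
    [0, 0, 0, -2.3, -4.4, 0, 1],
    [0, 0, 0, -2.3, -4.4, 0, 1],
    [0, 0, 0, -2.3, -4.4, 0, 1],
    [0, 0, 0, -2.3, -4.4, 0, 1],
    [0, 0, 0, -2.3, -4.4, 0, 1],
    [0, 0, 0, -2.3, -4.4, 0, 1],
    [0, 0, 0, -2.3, -4.4, 0, 1],
    [0, 0, 0, -2.3, -4.4, 0, 1],
    [0, 0, 0, -2.3, -4.4, 0, 1],
    [0, 0, 0, 0, 0, 0, 1],
    [0, 0, 0, 0, 0, 0, 1],
    [0, 0, 0, 0, 0, 0, 1],
    [0, 0, 0, 0, 0, 0, 1]
  ]
}}

```text
clock: 24.98
eef_pos: [552.4, 52.3, 118.7]
eef_rot: [3.14, -0.004, 1.089]
wrist_force: [13.0, -0.0, -5.4]
finger_gap: 17.4
finger_force: 50.0
```

```bash
python3 - <<'E'
from h import *
s=manip.camera("scene");t=manip.camera("top");print(manip.read_state()['eef_pos'],manip.read_state()['wrist_force'])
cv2.imwrite("pics/full5.png",s[:,:,::-1])
o=np.hstack([cv2.resize(s[165:285,270:430],(800,600),interpolation=cv2.INTER_CUBIC)[:,:500],cv2.resize(s[165:285,270:430],(800,600),interpolation=cv2.INTER_CUBIC)[:,500:]])
cv2.imwrite("pics/s5.png",o[:,:,::-1]);cv2.imwrite("pics/top5.png",t[:,:,::-1])
E
```

```text
[552.43049188  52.23033639 118.67137818] [12.76181648 -0.91308889 -5.47301945]
```

View pics/s5.png

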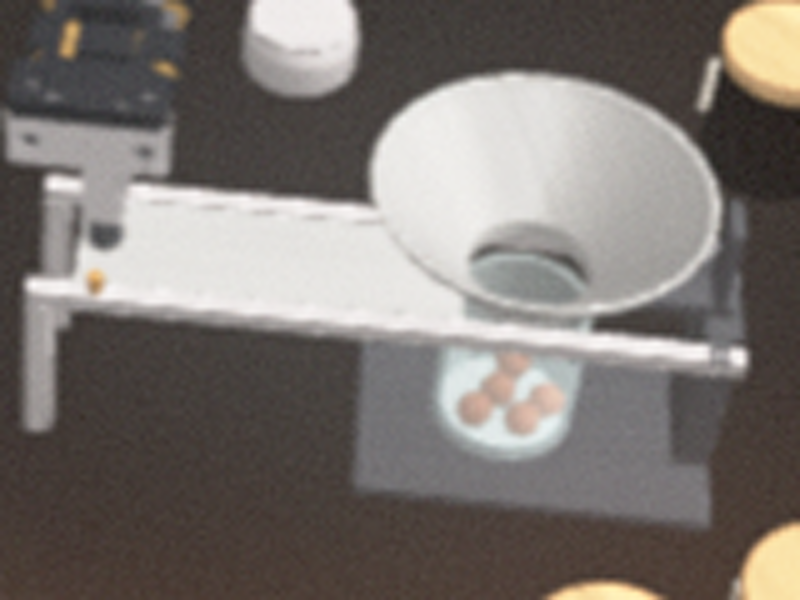

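All five balls are in the jar, at picture (475–545, 365–415). The post sits at (106,238), close to the near stud at (95,280). Next I check the gate position precisely.

```bash
python3 - <<'E'
from h import *
st=[("scene",(-140,0,157),(317.2,196.2)),("scene",(0,0,158),(378.8,204.2)),("scene",(-200,35,108),(292.4,199)),("scene",(-200,-35,108),(288.8,219.8))]
p,_=fit(st,("scene",))
for q in(56,58,60,62,64):
  print(q,[(5*(proj("scene",world(p,(-140-q,y,z)))[0]-[270,165])).round(1).tolist() for y,z in((0,97),(0,103),(-9,97),(0,108))])
print(proj("top",world(p,(-200,0,108))))
# dark post columns in current image, rows 209..214
s=cv2.imread("pics/full5.png");g=s.mean(2)
for r in range(208,217):print(r,g[r,284:300].astype(int))
s=cv2.imread("pics/scene0.png");g=s.mean(2)
print("before")
for r in range(206,222,2):print(r,g[r,308:328].astype(int))
for q in (0,):print([proj("scene",world(p,(-140-q,y,z)))[0].round(1).tolist() for y,z in((0,97),(0,110),(-9,97),(0,130))])
o=cv2.imread("pics/top5.png");cv2.imwrite("pics/t5.png",cv2.resize(o[165:225,240:300],(600,600),interpolation=cv2.INTER_CUBIC))
E
```

```text
56 [[111.4, 237.9], [111.8, 229.0], [108.8, 251.0], [112.1, 221.4]]
58 [[107.3, 237.4], [107.7, 228.5], [104.6, 250.5], [108.0, 220.9]]
60 [[103.2, 236.9], [103.5, 228.0], [100.5, 250.0], [103.8, 220.4]]
62 [[99.0, 236.4], [99.4, 227.5], [96.3, 249.5], [99.7, 219.9]]
64 [[94.9, 235.9], [95.2, 226.9], [92.2, 249.0], [95.5, 219.4]]
[[271.79999536 198.31947182]]
208 [129 102 134 158 158 157 163 165 166 176 200 223 227 228 228 227]
209 [112  94 138 150 130 129 138 143 149 164 193 221 227 226 227 226]
210 [103  89 134 147 106  88  98 101 105 121 167 211 225 227 227 227]
211 [105  90 138 144 100  79  80  85  84 108 155 207 224 226 224 227]
212 [108 115 155 155 103  75  82  85  90 108 164 209 224 226 224 225]
213 [114 135 185 179 127  93  79  91 103 137 191 223 228 227 228 229]
214 [117 152 208 209 176 138 119 127 147 185 212 225 227 225 226 229]
215 [126 175 225 228 221 208 191 193 209 222 225 226 225 227 226 225]
216 [128 184 228 230 227 227 225 223 227 227 227 225 223 226 227 227]
before
206 [182 183 183 177 156 101  80  82  87  89  98 126 184 226 230 228 229 229
 233 234]
208 [103 114 135 176 175 112  82  83  88  91  99 127 180 220 225 223 223 231
 238 232]
210 [ 60  61  91 146 160 108  81  82  88  93 103 150 196 227 229 228 228 227
 227 229]
212 [ 60  64 102 142 139 101  79  87  87  89 108 154 210 226 229 226 227 227
 227 227]
214 [ 57  78 128 159 136  92  80  83  88  92 112 176 221 228 227 226 225 224
 227 227]
216 [ 58  93 173 219 203 155 114  97 104 119 164 209 228 227 227 226 228 229
 227 229]
218 [ 62 102 180 229 230 225 224 220 221 222 225 227 228 225 226 227 227 227
 227 228]
220 [ 65 112 181 223 228 229 227 228 225 225 227 227 226 227 225 227 226 227
 227 226]
[[315.6, 215.4], [315.9, 211.5], [315.2, 218.1], [316.4, 205.4]]
```

View pics/t5.png

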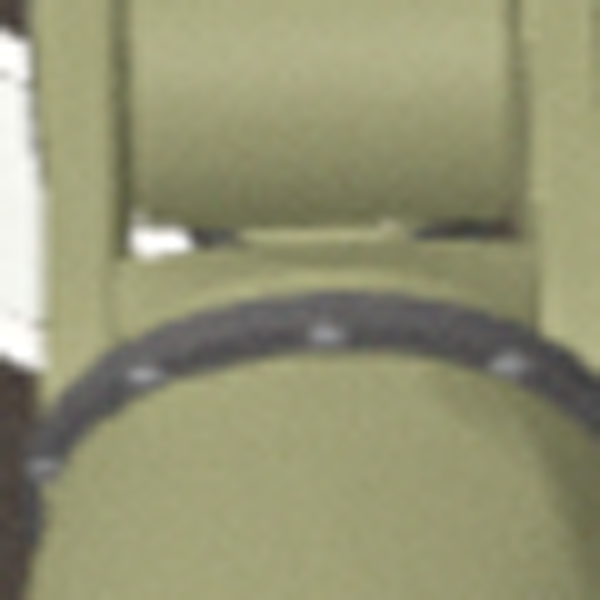

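The post's image shift in the scene view gives about 59.6 mm, and the arm's travel gives 59.3 mm. The top view is blocked by the arm. I add a half-millimetre nudge, then hand in.

Call:
{"op": "servo_tool", "data": {
  "rows": [
    [0, 0, 0, -0.2, -0.5, 0, 1],
    [0, 0, 0, 0, 0, 0, 1],
    [0, 0, 0, 0, 0, 0, 1],
    [0, 0, 0, 0, 0, 0, 1]
  ]
}}

```text
clock: 25.58
eef_pos: [552.2, 51.8, 118.7]
eef_rot: [3.141, -0.005, 1.089]
wrist_force: [12.1, -0.4, -5.5]
finger_gap: 17.0
finger_force: 50.0
```

```bash
python3 -c "
from cell import manip
print(manip.sign_off())"
```

```text
the job is handed in; nothing more can be done
None
```

I handed the job in at about 26 s: all five balls are in the jar, the empty scoop is flat on the counter, and the arm is holding the gate about 60 mm out, level with the studs; the sign-off returned no verdict.

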